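# Load and close the marking machine's tray

### The job

Lay the rectangular aluminium plate flat in the nest of the marking machine's pulled-out tray, setting it down without dropping it. Then swing the hold-down frame fully down onto the plate, and only after that push the tray fully home under the marking head. Leave the round flange and the hand scanner where they are.

Things in the scene. Friction and masses are not known exactly. Their poses are not given: they have to be found in the camera images.
- plate_c (a point): Centre of the loose aluminium plate, 100 x 60 x 10 mm, 0.15 to 0.3 kg; x along the 100 mm, y along the 60 mm, z up. It lies on a fixed black plastic rest 35 mm high, 50 x 34 mm (with a foot 90 x 34 x 6 mm), long sides roughly parallel, so the plate's long sides overhang by some 10 mm. Either of two equal rests holds it; the other holds the flange.
- plate: The same plate; origin at the centre of its underside, axes as plate_c.
- nest (a point): Where the plate's centre must lie; moves with the tray, 55 mm above the bench. x: the tray's closing direction; y: along the loaded plate's 100 mm (either way round), towards the frame's hinge; z up. Two rests, tops 5 mm below this point, 24 mm above the tray deck; four L-shaped corner locators, 6 mm higher, leave 2.5 mm play a side. The middle 79 mm of each long side is free for fingers.
- tray (a joint): Sliding tray of the marking machine, m: 0 = fully home under the head (end stop), 0.18 = fully out; starts 0.15 to 0.18. Slides with about 3 N friction and stays where left.
- panel_top (a point): Centre of the top edge of the outer face of the tray's upright front panel (aluminium, 120 mm wide, 12 mm thick, top 76 mm above the bench), 112 mm outward of the nest centre. Axes as nest: pushing along +x closes the tray. The machine's head hangs 185 to 285 mm above the bench, its face 20 mm outward of the nest's home position.
- frame (a joint): U-shaped steel hold-down frame hinged on the tray, rad: 0 = level with its four rubber feet on the seated plate, about 1.57 = upright; starts 1.6 to 1.85, leaning back just past upright. Stiff hinge: it stays where left and needs up to 5 N at its bar to move.
- hinge (a point): Middle of the frame's hinge line, on the tray, 77 mm from the nest centre along the nest's +y and 66 mm above the bench; the hinge line runs along the nest's x. Axes as nest. At frame angle a the bar's centre lies 152 mm x cos(a) from here along the nest's -y and 152 mm x sin(a) up.
- bar (a point): Centre of the frame's free end: a black round cross bar, 14 mm thick, 76 mm long, parallel to the hinge line, 152 mm from it. Fully down it is level with the hinge, 66 mm above the bench, 25 mm clear of the plate's end.
- flange: Bystander: round steel flange, 72 mm across and 9 mm thick with a 36 mm boss, 26 mm high in all, on the other rest; origin at the centre of its underside.
- scanner: Bystander: black hand-held scanner lying on the bench, about 170 x 40 x 32 mm; origin at about its middle, on the bench, x along its length.
There are look-alikes about, which are no part of the job. What is meant by the plate is not green, and is the larger of those in its own colour.

How it is judged:
By the outcome, as a careful person would: the job done as asked, in the order asked, and still so for the second after the job is handed in, with the robot touching nothing.
It also fails if it takes over 72 s, if anything falls off the work surface, if the arm or the gripper's body presses on something with over 40 N, if the wrist force passes 120 N, or if a joint passes its speed limit or range.

### The arm

A 6-joint arm with a two-finger parallel gripper is mounted at the origin on the work surface. World frame = base frame: x ahead of the robot, y to its left, z up, the work surface at z = 0. Lengths are in mm, angles in rad, forces in N, time in s.
With the tool pointing down it reaches from about 350 to 975 mm from the base axis. Payload 7.1 kg.
Tool frame: the origin (TCP) lies at the very end of the fingers, on their centre line; the grasp point (between the pads) lies 19 mm behind it (ctrl.pinch_z is the z of the grasp point in the tool frame, in mm); z points along the fingers, y is the direction in which the jaws open and shut (so a half turn about z gives the same grasp; the last joint's range is limited). The gripper opens to 88 mm and grips with 3 to 60 N. Pads are 20 mm wide; open, the fingers measure 115 mm over their backs; the gripper's body (75 mm by 178 mm) begins 61 mm behind the grasp point.
Start: joints at [1.249, 0.423, 1.63, -0, 1.089, -0.019], TCP at [186.339, 596.559, 222.675] pointing down, gripper open.
Joint ranges: [-3, 3], [-0.9, 2.11], [0.09, 2.58], [-1.31, 4.45], [0.11, 2.69], [-2.54, 2.54]. Speed limits (rad/s): [2.39, 2.39, 3.01, 3.14, 3.14, 3.14].

### API

Orientations are given as a rotation vector (axis times angle).
In Python, from workcell import get_obs, optics, ctrl gives the robot as it stands.
- The arm moves only by the shell command python3 -m jog 'ROWS'. ROWS is a JSON object of lists of equal length, an entry for each row: "delta_rot": the turn, a rotation vector about the tool's x, y, z in rad, a list of three; "translation": the shift along the tool's x, y, z in mm, a list of three; "hand": the opening, from -1 (shut) to 1 (fully open). In form: {"delta_rot": [[rx, ry, rz], ...], "translation": [[x, y, z], ...], "hand": [hand, ...]}. A call has 1 to 5 rows; each row is the pose to reach, as a shift and turn from the pose commanded when the call began, along the tool's axes at that moment; what a row does not reach only later rows make up. A row lasts 1/10 s, in which the tool goes at most 50 mm and 8.59 degrees, less where a joint would pass 70% of its speed; a pose out of reach is approached as far as the arm can. A call with a gripper value outside its range is refused whole. The fingers move at their own pace and stop on an object; the grip force is fixed at half the most. Time passes only in rows, so rows that repeat a pose let the fingers close. It gives the time, the measured TCP pose, the force and the opening at its end, in the units of the state.
- get_obs(): the state, without advancing time (a new reading comes with each control period).
- optics.get_image(name): name is "scene" or "top" or "wrist"; returns the picture (400x640x3 uint8, red, green, blue); there is no depth.
- optics.calibration(name): a dict with "intrinsics" (3x3 intrinsics, pixels), "cam_to_world" (4x4, takes a point from camera to world coordinates). Camera axes: x right, y up, looking along -z (the intrinsics and any distortion apply to the point x, -y, -z); pixel columns grow to the right and rows downward; lengths in mm; the calibration is good to about 2 mm. The wrist camera is an equidistant fisheye: a pixel r from the principal point sees the ray r / f radians off the axis. A picture is of the moment at which its call begins: read the wrist's pose just before it. calibration takes no time and is no camera call; for the wrist camera it gives the pose at the moment of the call.
- ctrl.close_job(): hands the job in, once; it reports no verdict.
The state is a dict: "t": time; "qpos": joint angles; "qvel": joint speeds; "joint_torque": joint torques, N m; "ee_pos": TCP position; "orientation": TCP orientation; "ft_force": force on the tool from outside, world axes, zero at the start; "moment": the same for the moment, N m; "width": finger opening in mm.
Only numpy, scipy, OpenCV 4.12 (cv2) and the standard library are available. Lean on these libraries where they do the work, as an engineer would, in place of code of your own. Each camera call takes 0.05 s, during which the arm holds its last target. There are 200 camera calls.

## Working session

There is one attempt and no reset: what is moved stays moved. The work goes in short steps, Python scripts to look and compute and a shell command to move; the robot and the scene stay as the last step left them, time stands still between calls to the robot, and variables do not carry over. Pictures are saved under pics/ and viewed, about 8 in all and at most 12, crops included, and the job is handed in when it is done.

```bash
mkdir -p pics; ls; cat > h.py <<'E'
import numpy as np,cv2
from scipy.spatial.transform import Rotation as R
from workcell import get_obs,optics,ctrl
def snap(name,fn):
    c=optics.calibration(name); im=optics.get_image(name)
    cv2.imwrite('pics/'+fn+'.png',im[:,:,::-1]); np.savez('pics/'+fn+'.npz',K=c['intrinsics'],T=c['cam_to_world'])
    return im
def ray(fn,uv):
    d=np.load('pics/'+fn+'.npz');K,T=d['K'],d['T']
    x=(uv[0]-K[0,2])/K[0,0];y=(uv[1]-K[1,2])/K[1,1]
    if fn.startswith('wrist'):
        r=np.hypot(x,y);s=np.sin(r)/max(r,1e-9);v=np.array([x*s,-y*s,-np.cos(r)])
    else: v=np.array([x,-y,-1.])
    return T[:3,3],T[:3,:3]@v
def onz(fn,uv,z):
    o,v=ray(fn,uv);return o+v*(z-o[2])/v[2]
def proj(fn,p):
    d=np.load('pics/'+fn+'.npz');K,T=d['K'],d['T']
    q=T[:3,:3].T@(np.asarray(p,float)-T[:3,3]);q=np.array([q[0],-q[1],-q[2]])
    if fn.startswith('wrist'):
        n=np.hypot(q[0],q[1]);th=np.arctan2(n,q[2]);a=q[:2]/max(n,1e-9)*th
    else:a=q[:2]/q[2]
    return np.array([K[0,0]*a[0]+K[0,2],K[1,1]*a[1]+K[1,2]])
def tri(obs):
    A=np.zeros((3,3));b=np.zeros(3)
    for fn,uv in obs:
        o,v=ray(fn,uv);v=v/np.linalg.norm(v);P=np.eye(3)-np.outer(v,v);A+=P;b+=P@o
    return np.linalg.solve(A,b)
def totool(dw): # world shift -> tool shift
    return R.from_rotvec(get_obs()['orientation']).inv().apply(dw)
E
python3 - <<'E'
from h import *
np.set_printoptions(precision=2,suppress=True)
o=get_obs();print(o)
for n in('scene','top','wrist'):
    snap(n,n+'0');c=optics.calibration(n);print(n,c)
E
```

```text
pics
{'t': 0.0, 'qpos': array([ 1.25,  0.42,  1.63, -0.  ,  1.09, -0.02]), 'qvel': array([-0.,  0., -0.,  0., -0., -0.]), 'joint_torque': array([ -0.  , -54.46, -27.37,   0.06,   0.02,  -0.  ]), 'ee_pos': array([186.17, 596.03, 221.9 ]), 'orientation': array([-0.47, -3.11,  0.  ]), 'ft_force': array([ 0.84, -0.33, -0.57]), 'moment': array([ 0.02, -0.05, -0.01]), 'width': 87.87323887079313}
scene {'intrinsics': array([[364.35,   0.  , 313.38],
       [  0.  , 364.35, 203.23],
       [  0.  ,   0.  ,   1.  ]]), 'cam_to_world': array([[   0.37,   -0.58,    0.72, 1125.24],
       [   0.93,    0.22,   -0.3 , -199.24],
       [   0.02,    0.78,    0.62,  555.15],
       [   0.  ,    0.  ,    0.  ,    1.  ]])}
top {'intrinsics': array([[362.86,   0.  , 316.77],
       [  0.  , 362.86, 201.83],
       [  0.  ,   0.  ,   1.  ]]), 'cam_to_world': array([[   0.03,    0.99,   -0.13,  456.28],
       [  -1.  ,    0.03,   -0.02,    0.24],
       [  -0.02,    0.13,    0.99, 1043.23],
       [   0.  ,    0.  ,    0.  ,    1.  ]])}
wrist {'intrinsics': array([[309.71,   0.  , 320.83],
       [  0.  , 309.71, 195.79],
       [  0.  ,   0.  ,   1.  ]]), 'cam_to_world': array([[  0.3 ,  -0.92,  -0.25, 117.82],
       [  0.95,   0.29,   0.08, 616.29],
       [ -0.  ,  -0.26,   0.97, 384.26],
       [  0.  ,   0.  ,   0.  ,   1.  ]])}
```

View pics/scene0.png

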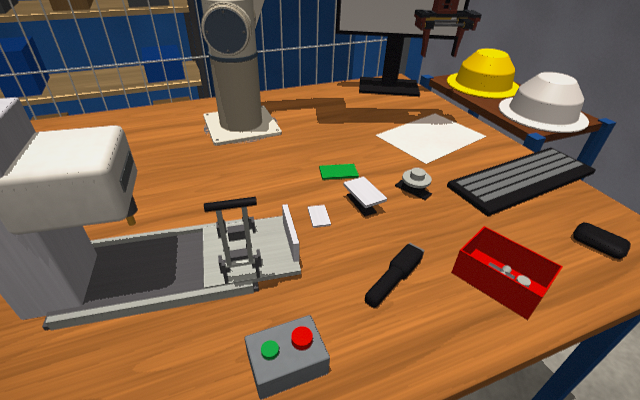

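View pics/top0.png

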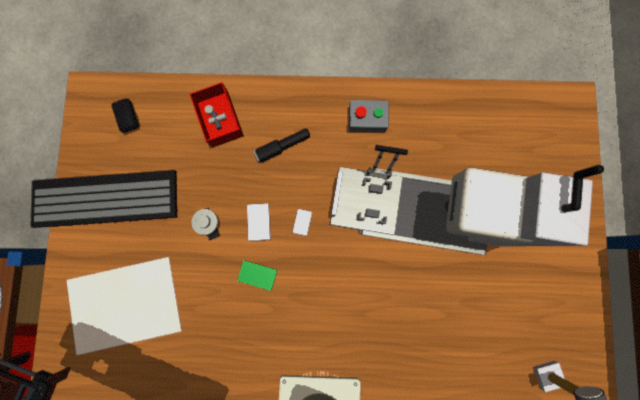

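```bash
python3 - <<'E'
from h import *
np.set_printoptions(precision=1,suppress=True)
im=cv2.imread('pics/top0.png')
def px(u,v,z):return onz('top0',(u,v),z)
hsv=cv2.cvtColor(im,cv2.COLOR_BGR2HSV)
m=((hsv[...,1]<60)&(hsv[...,2]>150)).astype(np.uint8)
n,l,st,c=cv2.connectedComponentsWithStats(m)
for i in range(1,n):
    if st[i,4]>150 and 180<c[i][0]<460:
        print(i,st[i],c[i]); 
        k=cv2.findContours((l==i).astype(np.uint8),0,2)[0][0]
        z=45 if 240<c[i][0]<275 else 2
        w=np.array([px(*p[0],z)[:2] for p in k],np.float32)
        print(cv2.minAreaRect(w))
for f in('scene0',):
    print(proj(f,(0,0,0)))
cv2.imwrite('pics/topcrop.png',cv2.resize(im[135:260,235:425],None,fx=4,fy=4,interpolation=cv2.INTER_CUBIC))
E
```

```text
10 [  164     0   215    77 10154] [288.7  34.7]
((1094.034423828125, 179.9849853515625), (249.02403259277344, 662.8214111328125), 0.9492701888084412)
258 [ 331  168  154   86 3901] [375.  205.4]
((578.23193359375, -248.35630798339844), (442.40966796875, 196.03506469726562), 82.12542724609375)
265 [247 203  23  38 791] [258.  221.8]
((523.1289672851562, 180.06825256347656), (100.8453369140625, 61.04841613769531), 5.11720609664917)
266 [192 209  25  25 463] [203.6 221.2]
((523.646240234375, 345.0555114746094), (69.41341400146484, 70.26911926269531), 1.595262050628662)
267 [293 209  19  27 370] [302.  221.9]
((528.8169555664062, 61.914527893066406), (43.080509185791016, 71.01756286621094), 79.24403381347656)
274 [ 279  377   81   23 1327] [322.  386.8]
((78.67591094970703, 0.24945831298828125), (56.63996887207031, 217.47801208496094), 1.9449436664581299)
[240.4 124.9]
```

View pics/topcrop.png

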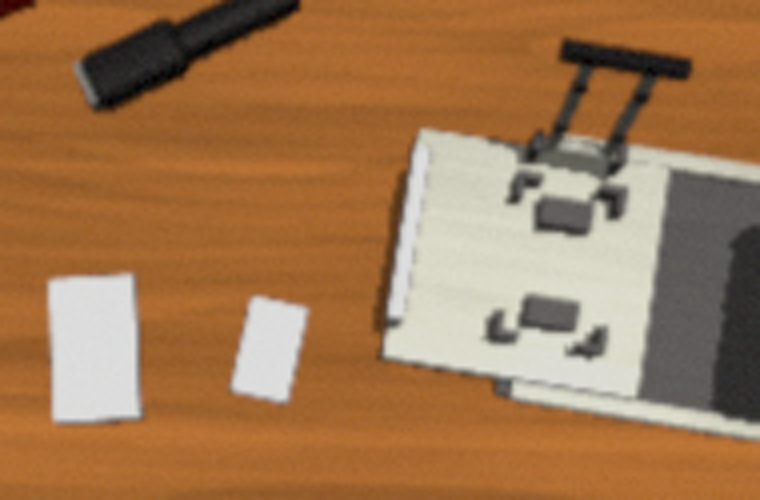

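```bash
python3 - <<'E'
from h import *
np.set_printoptions(precision=2,suppress=True)
o=get_obs();Rt=R.from_rotvec(o['orientation']).as_matrix();print(Rt)
d=np.load('pics/wrist0.npz')['T'];print('cam in tool',Rt.T@(d[:3,3]-o['ee_pos']),'\n',Rt.T@d[:3,:3])
P=lambda x,y,z:onz('top0',(235+(x+.5)/4-.5,135+(y+.5)/4-.5),z)
a=P(563,215,50);b=P(550,313,50);n=(a+b)/2;print('nest',n,a-b,np.degrees(np.arctan2((a-b)[1],(a-b)[0])))
# panel top edge ends outer
p,q=P(419,137,76),P(388,320,76);print('panel',p,q,(p+q)/2,np.degrees(np.arctan2((p-q)[1],(p-q)[0])))
# bar ends
p,q=P(562,48,215),P(690,68,215);print('bar',p,q,(p+q)/2)
print(ctrl.pinch_z)
# plate in tool coords
c=np.array([523.1,180,0]);t=np.radians(5.1);yl=np.array([-np.sin(t),np.cos(t),0])
ty=Rt[:,1];print('turn about z (tool) deg',np.degrees(np.arctan2(Rt[:,1]@yl,0)), Rt.T@yl, Rt.T@(c-o['ee_pos']))
E
```

```text
[[-0.95  0.3  -0.  ]
 [ 0.3   0.95 -0.  ]
 [ 0.   -0.   -1.  ]]
cam in tool [  71.29   -1.45 -162.08] 
 [[ 0.    0.97  0.26]
 [ 1.   -0.    0.  ]
 [ 0.    0.26 -0.97]]
nest [ 589.47 -136.84   50.  ] [68.28 -8.33  0.  ] -6.953404857025138
panel [670.35 -39.37  76.  ] [545.13 -21.26  76.  ] [607.74 -30.32  76.  ] -8.232622796038767
bar [ 694.76 -116.14  215.  ] [ 684.55 -190.67  215.  ] [ 689.65 -153.41  215.  ]
-18.700000000000003
turn about z (tool) deg 90.0 [ 0.38  0.92 -0.  ] [-445.67 -296.52  222.42]
```

```bash
python3 -m jog '{"delta_rot":[[0,0,-0.13],[0,0,-0.26],[0,0,-0.39],[0,0,-0.39],[0,0,-0.39]],"translation":[[-40,-27,0],[-80,-54,0],[-120,-81,0],[-160,-108,0],[-200,-135,0]],"hand":[1,1,1,1,1]}'
cat >> h.py <<'E'
def go(p,head=None):
    "tool shift and z turn to TCP p; head = world heading (deg) of tool x; tool pointing down"
    o=get_obs();q=R.from_rotvec(o['orientation']);M=q.as_matrix()
    s=M.T@(np.asarray(p,float)-o['ee_pos']);out=[o['ee_pos'].round(1),'shift',s.round(1)]
    if head is not None:
        h=np.radians(head);T=np.array([[np.cos(h),np.sin(h),0],[np.sin(h),-np.cos(h),0],[0,0,-1]])
        out+=['rot',R.from_matrix(M.T@T).as_rotvec().round(3)]
    print(*out,'F',o['ft_force'].round(1),'w',round(o['width'],1),'t',round(o['t'],2))
E
python3 -c "
from h import *
go((523,180,170),185.1)"
```

```text
t: 0.65
ee_pos: [337.7, 406.4, 222.6]
orientation: [0.138, -3.138, 0.0]
ft_force: [0.2, 0.6, -0.4]
width: 87.8
[337.7 406.4 222.6] shift [-164.7 -241.8   52.6] rot [-0.    -0.    -0.001] F [ 0.2  0.6 -0.4] w 87.8 t 0.65
```

```bash
python3 -m jog '{"delta_rot":[[0,0,0],[0,0,0],[0,0,0],[0,0,0],[0,0,0]],"translation":[[-27,-40,9],[-54,-80,18],[-81,-120,26],[-108,-160,35],[-135,-200,44]],"hand":[1,1,1,1,1]}'
python3 -m jog '{"delta_rot":[[0,0,0],[0,0,0],[0,0,0]],"translation":[[-30,-42,9],[-30,-42,9],[-30,-42,9]],"hand":[1,1,1]}'
python3 - <<'E'
from h import *
np.set_printoptions(precision=2,suppress=True)
go((523,180,170),185.1)
im=snap('wrist','wrist1')[:,:,::-1].copy()
snap('top','top1')
hsv=cv2.cvtColor(im,cv2.COLOR_BGR2HSV)
m=((hsv[...,1]<60)&(hsv[...,2]>150)).astype(np.uint8)
n,l,st,c=cv2.connectedComponentsWithStats(m)
for i in range(1,n):
    if st[i,4]>800:
        k=cv2.findContours((l==i).astype(np.uint8),0,2)[0][0]
        w=np.array([onz('wrist1',p[0],45)[:2] for p in k],np.float32)
        print(c[i],st[i],cv2.minAreaRect(w))
E
```

```text
t: 1.15
ee_pos: [489.8, 218.8, 178.4]
orientation: [-0.137, 3.139, 0.0]
ft_force: [0.9, 0.6, -0.1]
width: 87.8
t: 1.45
ee_pos: [522.5, 180.4, 169.1]
orientation: [0.132, -3.138, 0.0]
ft_force: [0.3, 0.9, 0.9]
width: 87.7
[522.5 180.4 169.1] shift [-0.4 -0.4 -0.9] rot [-0.   -0.   -0.01] F [0.3 0.9 0.9] w 87.7 t 1.45
[582.99  55.94] [  517     0   123   120 12971] ((300.8137512207031, 520.828369140625), (177.46632385253906, 283.9000244140625), 14.437052726745605)
[216.01 176.9 ] [ 194  144   46   68 2137] ((518.2713623046875, 75.1016616821289), (37.14462661743164, 61.80872344970703), 79.1917953491211)
[ 90.97 198.96] [  46  149   99   99 5297] ((571.93994140625, -99.04241943359375), (167.94322204589844, 131.34039306640625), 82.38746643066406)
[467.21 197.95] [ 438  165   58   66 2603] ((517.5142822265625, 332.95245361328125), (66.88286590576172, 70.21869659423828), 85.99747467041016)
[317.92 226.79] [ 293  208   61   31 1224] ((555.428955078125, 184.0146026611328), (31.581783294677734, 59.56986999511719), 4.810881614685059)
```

View pics/wrist1.png

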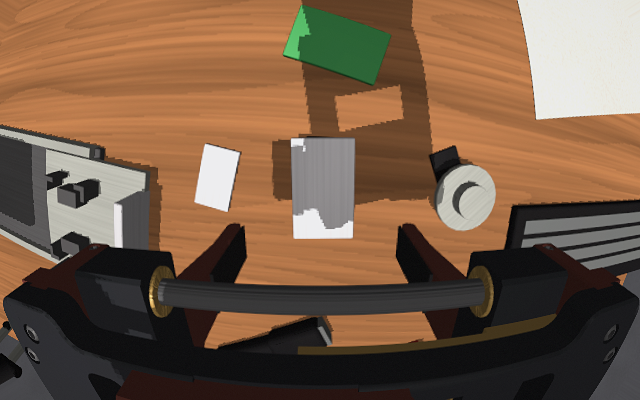

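```bash
python3 - <<'E'
from h import *
np.set_printoptions(precision=2,suppress=True)
k=np.array([onz('wrist1',p,45) for p in [(291,138),(355,138),(353.5,239),(293,239)]],np.float32)
print(k);r=cv2.minAreaRect(k[:,:2].copy());print(r,k.mean(0))
for c in [(523.1,180.1,20.5)]: go(c,185.0)
E
```

```text
[[474.86 147.58  45.  ]
 [469.82 206.58  45.  ]
 [569.69 216.25  45.  ]
 [574.77 155.69  45.  ]]
((522.2362670898438, 181.78211975097656), (100.33695220947266, 60.77903747558594), 4.7867937088012695) [522.29 181.52  45.  ]
[521.7 182.  169.6] shift [ -1.4  -2.  149.1] rot [ 0. -0.  0.] F [-0.1  0.   0.3] w 87.8 t 1.55
```

```bash
python3 -m jog '{"delta_rot":[[0,0,0],[0,0,0],[0,0,0],[0,0,0],[0,0,0]],"translation":[[-1,0,40],[-1,0,80],[-1,0,115],[-1,0,140],[-1,0,148]],"hand":[1,1,1,1,1]}'
python3 -m jog '{"delta_rot":[[0,0,0],[0,0,0],[0,0,0],[0,0,0],[0,0,0]],"translation":[[0,0,0],[0,0,0],[0,0,0],[0,0,0],[0,0,0]],"hand":[0.6,0.45,0.3,0.2,0.1]}'
python3 -m jog '{"delta_rot":[[0,0,0],[0,0,0],[0,0,0],[0,0,0],[0,0,0]],"translation":[[0,0,0],[0,0,0],[0,0,0],[0,0,0],[0,0,0]],"hand":[-0.3,-1,-1,-1,-1]}'
```

```text
t: 2.05
ee_pos: [520.9, 182.5, 19.6]
orientation: [0.141, -3.134, 0.002]
ft_force: [-0.8, -0.3, -0.6]
width: 87.9
t: 2.55
ee_pos: [524.3, 181.9, 23.1]
orientation: [-0.136, 3.136, 0.001]
ft_force: [-2.1, 1.5, 6.8]
width: 59.9
t: 3.05
ee_pos: [524.3, 181.8, 23.0]
orientation: [-0.136, 3.137, 0.001]
ft_force: [-1.7, 1.6, 6.9]
width: 59.7
```

```bash
python3 -m jog '{"delta_rot":[[0,0,0],[0,0,0],[0,0,0],[0,0,0],[0,0,0]],"translation":[[0,0,-15],[0,0,-50],[0,0,-95],[0,0,-120],[0,0,-120]],"hand":[-1,-1,-1,-1,-1]}'
python3 -c "
from h import *
snap('wrist','wrist2');snap('scene','scene2');go((587,-137,140),173)"
```

```text
t: 3.55
ee_pos: [525.9, 182.1, 146.3]
orientation: [-0.136, 3.131, 0.003]
ft_force: [0.1, 0.1, -1.8]
width: 59.5
[523.4 181.3 142.3] shift [ -35.7 -322.6    2.3] rot [0.    0.001 0.209] F [-0.6  0.5 -2. ] w 59.8 t 3.65
```

View pics/wrist2.png

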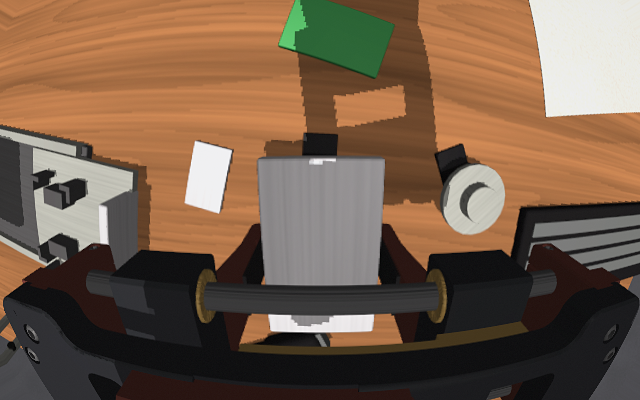

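```bash
python3 -m jog '{"delta_rot":[[0,0,0.05],[0,0,0.1],[0,0,0.15],[0,0,0.209],[0,0,0.209]],"translation":[[-4,-35,-12],[-8,-75,-24],[-13,-115,-36],[-17,-160,-48],[-20,-194,-48]],"hand":[-1,-1,-1,-1,-1]}'
python3 -m jog '{"delta_rot":[[0,0,0],[0,0,0]],"translation":[[0,0,0],[0,0,0]],"hand":[-1,-1]}'
python3 - <<'E'
from h import *
np.set_printoptions(precision=2,suppress=True)
im=snap('wrist','wrist3')
go((587,-137,140),173)
cv2.imwrite('pics/w3c.png',cv2.resize(im[90:350,0:390,::-1],None,fx=2,fy=2,interpolation=cv2.INTER_CUBIC))
# plate in hand, from wrist2
e=np.array([523.4,181.3,142.3]);
z=166-2
k=np.array([onz('wrist2',p,z) for p in [(258,159),(384,159),(373,331),(268,331)]])
print(k,k.mean(0),np.linalg.norm(k[0]-k[1]),np.linalg.norm(k[1]-k[2]))
h=np.radians(185);x=np.array([np.cos(h),np.sin(h),0]);y=np.array([np.sin(h),-np.cos(h),0])
print('plate centre in tool',(k.mean(0)-e)@x,(k.mean(0)-e)@y)
E
```

```text
t: 4.15
ee_pos: [560.2, -12.4, 189.3]
orientation: [-0.195, -3.135, 0.0]
ft_force: [0.7, 0.1, -2.5]
width: 59.5
t: 4.35
ee_pos: [559.0, -10.7, 187.9]
orientation: [-0.194, -3.132, -0.0]
ft_force: [0.2, 1.2, -2.6]
width: 59.9
[559.   -9.9 188. ] shift [ -43.5 -122.8   47.9] rot [ 0. -0. -0.] F [ 0.4  0.1 -2.7] w 59.6 t 4.4
[[477.5  146.72 164.  ]
 [472.3  206.41 164.  ]
 [574.1  216.54 164.  ]
 [579.49 153.84 164.  ]] [525.85 180.88 164.  ] 59.91726235076267 102.29711167964916
plate centre in tool -2.400966228071182 -0.6320003034671012
```

View pics/w3c.png

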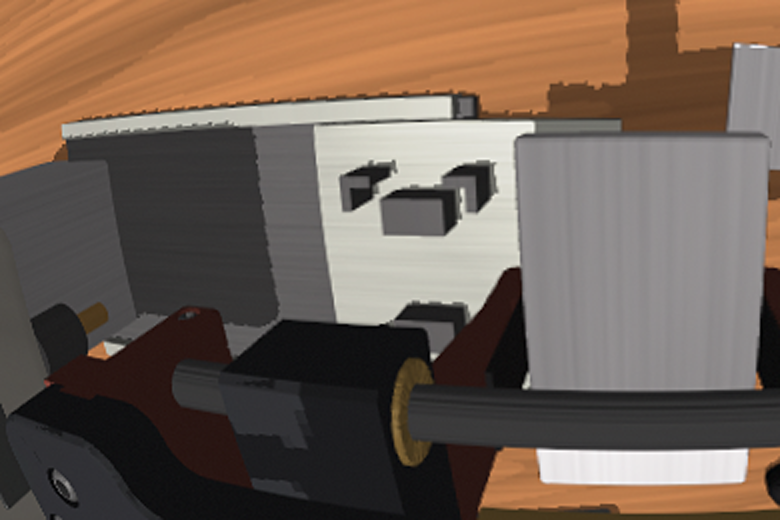

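```bash
python3 -m jog '{"delta_rot":[[0,0,0],[0,0,0],[0,0,0],[0,0,0],[0,0,0]],"translation":[[0,0,-36],[-25,-20,-72],[-65,-50,-72],[-101,-78,-72],[-101,-78,-72]],"hand":[-1,-1,-1,-1,-1]}'
python3 -m jog '{"delta_rot":[[0,0,0],[0,0,0]],"translation":[[0,0,0],[0,0,0]],"hand":[-1,-1]}'
python3 - <<'E'
from h import *
np.set_printoptions(precision=2,suppress=True)
im=snap('wrist','wrist4')
go((587,-137,140),173)
cv2.imwrite('pics/w4c.png',cv2.resize(im[20:245,150:400,::-1],None,fx=3,fy=3,interpolation=cv2.INTER_CUBIC)[:600])
E
```

```text
t: 4.9
ee_pos: [653.9, -101.5, 260.6]
orientation: [0.192, 3.135, -0.001]
ft_force: [1.1, 0.8, -1.5]
width: 59.9
t: 5.1
ee_pos: [649.8, -98.0, 260.5]
orientation: [-0.189, -3.133, -0.001]
ft_force: [-0.3, -0.2, -1.2]
width: 59.8
[649.9 -98.1 260.9] shift [ 57.6 -46.2 121. ] rot [ 0. -0.  0.] F [ 0.4  0.6 -1.8] w 59.5 t 5.15
```

View pics/w4c.png

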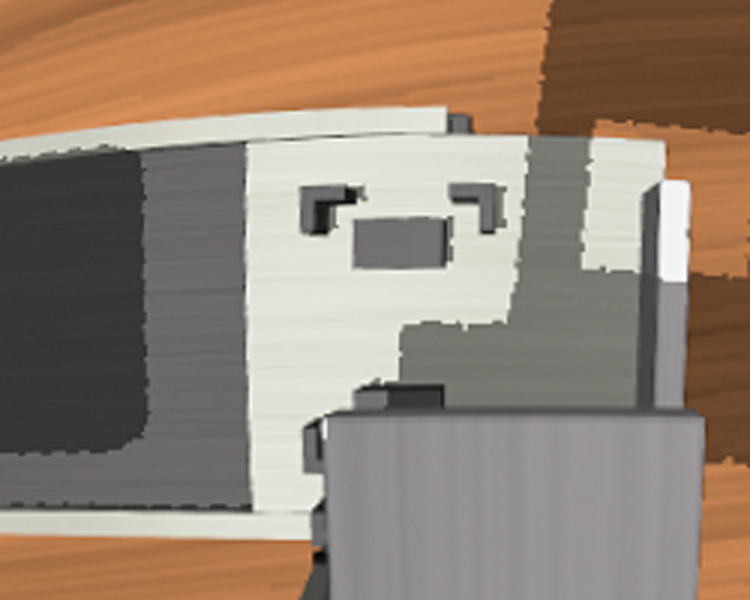

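```bash
python3 - <<'E'
from h import *
np.set_printoptions(precision=2,suppress=True)
C=lambda x,y,z:onz('wrist4',(150+(x+.5)/3-.5,20+(y+.5)/3-.5),z)
ang=lambda v:np.degrees(np.arctan2(v[1],v[0]))
a,b=C(316,200,56),C(483,200,56);print('inner',a,b,np.linalg.norm(a-b),'y-dir',ang(a-b)+90)
a2,b2=C(301,186,56),C(497,186,56);print('outer',a2,b2,np.linalg.norm(a2-b2),ang(a2-b2)+90)
p,q=C(690,181,76),C(686,410,76);print('panel',p,q,'ydir',ang(q-p))
p,q=C(247,142,26),C(252,508,26);print('deck edge',p,q,ang(q-p))
r=C(400,242,50);print('rest',r)
for al in(-7,-8):
    t=np.radians(al);yv=np.array([np.cos(t),np.sin(t),0]);xv=np.array([np.sin(t),-np.cos(t),0])
    print(al,'nest',(a+b)/2+52.5*yv,'from panel corner',p*0+C(690,181,76)+112*xv+60*yv,'rest',r+34.4*yv)
E
```

```text
inner [ 533.74 -163.53   56.  ] [543.54 -98.26  56.  ] 66.00496876379235 y-dir -8.535113794904376
outer [ 527.06 -168.85   56.  ] [538.68 -92.19  56.  ] 77.53840425802608 -8.617085540398534
panel [546.05 -20.61  76.  ] [632.4  -31.05  76.  ] ydir -6.897774507083116
deck edge [ 498.86 -196.74   26.  ] [ 660.33 -219.26   26.  ] -7.942505836459686
rest [ 555.3  -133.16   50.  ]
-7 nest [ 590.75 -137.29   56.  ] from panel corner [ 591.95 -139.08   76.  ] rest [ 589.45 -137.35   50.  ]
-8 nest [ 590.63 -138.2    56.  ] from panel corner [ 589.87 -139.87   76.  ] rest [ 589.37 -137.95   50.  ]
```

```bash
python3 - <<'E'
from h import *
np.set_printoptions(precision=2,suppress=True)
s=snap('scene','scene4');w=cv2.imread('pics/wrist4.png')
u,v=proj('scene4',(650,-98,280)).astype(int);print(u,v)
u0,v0=u-50,v-50
A=cv2.resize(s[v0:v0+100,u0:u0+100,::-1],(400,400),interpolation=cv2.INTER_CUBIC)
B=cv2.resize(w[140:340,220:420],(400,400),interpolation=cv2.INTER_CUBIC)
print(u0,v0);cv2.imwrite('pics/c5.png',np.hstack([A,B]))
E
```

```text
254 148
204 98
```

View pics/c5.png

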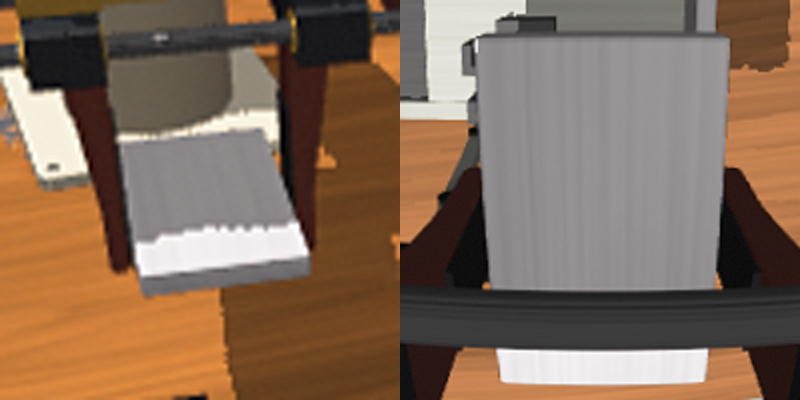

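```bash
python3 - <<'E'
from h import *
np.set_printoptions(precision=2,suppress=True)
def pose(fn,pts):
    T=np.load('pics/'+fn+'.npz')['T'];n=[]
    for p in pts:
        o,v=ray(fn,p);c=T[:3,:3].T@v;n.append([c[0]/-c[2],-c[1]/-c[2]])
    obj=np.array([[-50,-30,0],[-50,30,0],[50,30,0],[50,-30,0]],float)
    ok,r,t=cv2.solvePnP(obj,np.array(n),np.eye(3),None)
    F=T[:3,:3]@np.diag([1,-1,-1]);return T[:3,3]+F@t[:,0],F@cv2.Rodrigues(r)[0]
q=[(220+(x+.5)/2-.5,140+(y+.5)/2-.5) for x,y in[(78,36),(328,36),(307,383),(100,383)]]
e=np.array([649.85,-98.05,260.7]);h=np.radians(173)
x=np.array([np.cos(h),np.sin(h),0]);y=np.array([np.sin(h),-np.cos(h),0])
c,M=pose('wrist4',q);print(c,'tool',(c-e)@x,(c-e)@y,(c-e)[2],'\n',M)
q=[(204+(a+.5)/4-.5,98+(b+.5)/4-.5) for a,b in[(122,141),(265,130),(307,257),(143,279)]]
c,M=pose('scene4',q);print(c,(c-e)@x,(c-e)@y,'\n',M)
for p in q: print(onz('scene4',p,285))
E
```

```text
[648.4  -98.87 279.24] tool 1.3340424193478198 -0.9948917089292902 18.540021040824683 
 [[ 0.99  0.12 -0.04]
 [-0.12  0.99  0.  ]
 [ 0.04  0.    1.  ]]
[626.27 -90.62 267.87] 24.313603633095763 4.5042722521035214 
 [[ 0.99  0.14  0.03]
 [-0.14  0.99 -0.01]
 [-0.03  0.    1.  ]]
[ 601.56 -117.68  285.  ]
[611.33 -62.45 285.  ]
[707.81 -75.83 285.  ]
[ 702.24 -132.21  285.  ]
```

```bash
python3 -m jog '{"delta_rot":[[0,0,0.017],[0,0,0.017],[0,0,0.017],[0,0,0.017],[0,0,0.017]],"translation":[[27,-23,0],[53,-45,10],[53,-45,60],[53,-45,110],[53,-45,150]],"hand":[-1,-1,-1,-1,-1]}'
python3 -m jog '{"delta_rot":[[0,0,0],[0,0,0]],"translation":[[0,0,0],[0,0,0]],"hand":[-1,-1]}'
python3 - <<'E'
from h import *
for i in range(3):
    snap('top','top5');go((591.3,-136.7,50),172)
E
```

```text
t: 5.7
ee_pos: [591.7, -137.0, 110.2]
orientation: [-0.217, -3.134, -0.0]
ft_force: [0.6, -0.2, -2.6]
width: 59.8
t: 5.9
ee_pos: [592.9, -137.3, 112.2]
orientation: [-0.216, -3.133, -0.0]
ft_force: [0.4, 0.5, -1.6]
width: 59.8
[ 594.1 -137.8  113.6] shift [ 3.1  0.7 63.6] rot [-0.     0.002  0.002] F [ 0.5 -0.5 -1.5] w 60.0 t 5.95
[ 594.7 -138.   114.3] shift [ 3.8  0.9 64.3] rot [-0.     0.004  0.001] F [ 0.   0.3 -1.2] w 59.8 t 6.0
[ 594.8 -138.2  114.5] shift [ 4.   1.  64.5] rot [-0.     0.005  0.001] F [ 0.3 -0.2 -2. ] w 59.6 t 6.05
```

```bash
python3 -m jog '{"delta_rot":[[0,0,0],[0,0,0],[0,0,0],[0,0,0],[0,0,0]],"translation":[[0,0,0],[0,0,0],[0,0,0],[0,0,0],[0,0,0]],"hand":[-1,-1,-1,-1,-1]}'
python3 -m jog '{"delta_rot":[[0,0,0],[0,0,0],[0,0,0]],"translation":[[0,0,0],[0,0,0],[0,0,0]],"hand":[-1,-1,-1]}'
```

```text
t: 6.55
ee_pos: [593.0, -138.1, 111.8]
orientation: [0.218, 3.134, -0.0]
ft_force: [0.7, -0.2, -2.0]
width: 59.6
t: 6.85
ee_pos: [592.9, -138.0, 111.6]
orientation: [-0.218, -3.134, -0.0]
ft_force: [0.0, -0.3, -2.1]
width: 59.8
```

```bash
python3 -m jog '{"delta_rot":[[0,0,0],[0,0,0],[0,0,0],[0,0,0],[0,0,0]],"translation":[[1.7,1,15],[1.7,1,32],[1.7,1,47],[1.7,1,55],[1.7,1,60]],"hand":[-1,-1,-1,-1,-1]}'
python3 -m jog '{"delta_rot":[[0,0,0],[0,0,0],[0,0,0],[0,0,0],[0,0,0]],"translation":[[0,0,0],[0,0,0],[0,0,0],[0,0,0],[0,0,0]],"hand":[-1,-1,-1,-1,-1]}'
python3 - <<'E'
from h import *
go((591.3,-136.7,50),172)
w=snap('wrist','wrist6');s=snap('scene','scene6')
u,v=proj('scene6',(591,-138,55)).astype(int);print(u,v)
A=cv2.resize(s[v-50:v+50,u-50:u+50,::-1],(400,400),interpolation=cv2.INTER_CUBIC)
B=cv2.resize(w[140:340,220:420,::-1],(400,400),interpolation=cv2.INTER_CUBIC)
cv2.imwrite('pics/c6.png',np.hstack([A,B]))
E
```

```text
t: 7.35
ee_pos: [590.8, -136.6, 50.2]
orientation: [-0.218, -3.132, -0.001]
ft_force: [-0.2, -0.7, -0.6]
width: 59.6
t: 7.85
ee_pos: [591.7, -136.9, 52.1]
orientation: [0.218, 3.133, -0.0]
ft_force: [1.0, -0.6, -2.3]
width: 59.7
[ 591.7 -136.9   52.1] shift [0.4 0.1 2.1] rot [-0.     0.001  0.001] F [ 1.  -0.6 -2.3] w 59.7 t 7.85
236 238
```

View pics/c6.png

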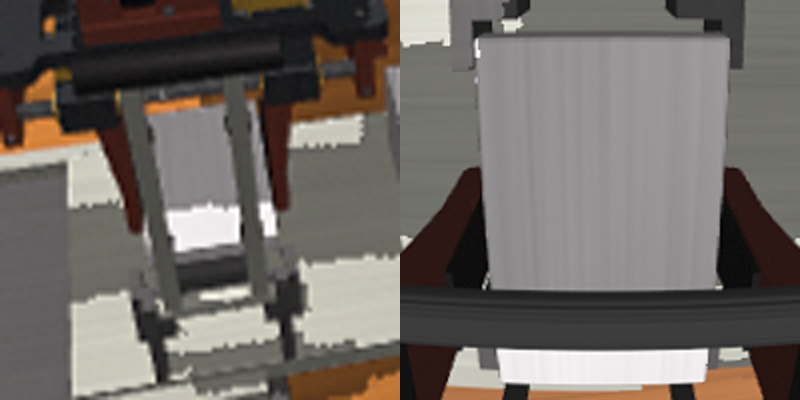

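```bash
python3 - <<'E'
from h import *
np.set_printoptions(precision=1,suppress=True)
C=lambda x,y,z:onz('wrist6',(220+(x-400+.5)/2-.5,140+(y+.5)/2-.5),z)
t=np.radians(-8);yv=np.array([np.cos(t),np.sin(t),0]);xv=np.array([np.sin(t),-np.cos(t),0])
N=np.array([590,-138,0])
f=lambda p:((p-N)@xv,(p-N)@yv)
for n,a in dict(Lin=(474,50,56),Lout=(452,50,56),Rout=(744,50,56),Rin=(729,62,56),Ltop=(492,20,56),Rtop=(705,18,56),pl=(479,37,72),pr=(727,37,72),pfl=(500,383,72),pfr=(706,383,72)).items(): print(n,np.array(f(C(*a))))
E
```

```text
Lin [ 33.5 -44.3]
Lout [ 39.5 -44.3]
Rout [-37.4 -44.4]
Rin [-33.4 -41.1]
Ltop [ 28.5 -52.1]
Rtop [-26.6 -52.6]
pl [ 28.8 -50. ]
pr [-29.3 -50. ]
pfl [29.9 50.9]
pfr [-30.7  50.9]
```

```bash
python3 -m jog '{"delta_rot":[[0,0,0],[0,0,0],[0,0,0],[0,0,0],[0,0,0]],"translation":[[0,-0.4,3],[0,-0.4,6],[0,-0.4,9],[0,-0.4,11],[0,-0.4,11]],"hand":[-1,-1,-1,-1,-1]}'
python3 -m jog '{"delta_rot":[[0,0,0],[0,0,0],[0,0,0],[0,0,0],[0,0,0]],"translation":[[0,0,0.7],[0,0,1.4],[0,0,2],[0,0,2.5],[0,0,2.5]],"hand":[-1,-1,-1,-1,-1]}'
```

```text
t: 8.45
ee_pos: [591.0, -137.1, 40.1]
orientation: [-0.218, -3.133, -0.0]
ft_force: [-0.5, -0.3, -2.6]
width: 60.0
t: 8.95
ee_pos: [591.4, -137.2, 38.2]
orientation: [0.218, 3.134, -0.0]
ft_force: [-0.2, -0.2, -2.7]
width: 59.5
```

```bash
python3 -m jog '{"delta_rot":[[0,0,0],[0,0,0],[0,0,0],[0,0,0]],"translation":[[0,0,0.5],[0,0,1],[0,0,1.5],[0,0,1.5]],"hand":[-1,-1,-1,-1]}'
python3 -m jog '{"delta_rot":[[0,0,0],[0,0,0],[0,0,0],[0,0,0]],"translation":[[0,0,0.5],[0,0,1],[0,0,1.5],[0,0,1.5]],"hand":[-1,-1,-1,-1]}'
```

```text
t: 9.35
ee_pos: [591.4, -137.2, 38.0]
orientation: [0.218, 3.134, -0.0]
ft_force: [-3.2, 0.8, 11.0]
width: 59.5
t: 9.75
ee_pos: [591.4, -137.2, 37.9]
orientation: [0.218, 3.134, -0.0]
ft_force: [-10.7, 2.7, 25.0]
width: 59.5
```

```bash
python3 -m jog '{"delta_rot":[[0,0,0],[0,0,0],[0,0,0],[0,0,0],[0,0,0]],"translation":[[0,0,-1],[0,0,-2],[0,0,-2],[0,0,-2],[0,0,-2]],"hand":[-1,-1,-1,0.5,0.8]}'
python3 -m jog '{"delta_rot":[[0,0,0],[0,0,0],[0,0,0],[0,0,0],[0,0,0]],"translation":[[0,0,0],[0,0,0],[0,0,0],[0,0,-20],[0,0,-50]],"hand":[0.8,0.8,0.8,0.8,0.8]}'
python3 -m jog '{"delta_rot":[[0,0,0],[0,0,0],[0,0,0],[0,0,0],[0,0,0]],"translation":[[0,0,-45],[0,0,-90],[0,0,-135],[0,0,-160],[0,0,-160]],"hand":[0.8,0.8,0.8,0.8,0.8]}'
python3 - <<'E'
from h import *
np.set_printoptions(precision=1,suppress=True)
go((591,-137,250),172)
w=snap('wrist','wrist7');s=snap('scene','scene7');t=snap('top','top7')
u,v=proj('wrist7',(575,-140,60)).astype(int)
A=cv2.resize(w[90:290,u-100:u+100,::-1],(400,400),interpolation=cv2.INTER_CUBIC)
u,v=proj('scene7',(650,-145,130)).astype(int);print(u,v)
B=cv2.resize(s[v-65:v+65,u-65:u+65,::-1],(400,400),interpolation=cv2.INTER_CUBIC)
cv2.imwrite('pics/c7.png',np.hstack([A,B]))
E
```

```text
t: 10.25
ee_pos: [591.6, -137.2, 37.1]
orientation: [0.218, 3.134, -0.0]
ft_force: [0.5, 0.1, -0.7]
width: 70.3
t: 10.75
ee_pos: [589.9, -136.8, 85.9]
orientation: [-0.218, -3.13, -0.001]
ft_force: [0.8, 0.1, -0.2]
width: 78.9
t: 11.25
ee_pos: [593.7, -137.8, 251.8]
orientation: [0.217, 3.126, -0.002]
ft_force: [0.1, -0.4, 0.1]
width: 78.9
[ 593.7 -137.8  251.8] shift [2.8 0.4 1.8] rot [-0.  0.  0.] F [ 0.1 -0.4  0.1] w 78.9 t 11.25
234 229
```

View pics/c7.png

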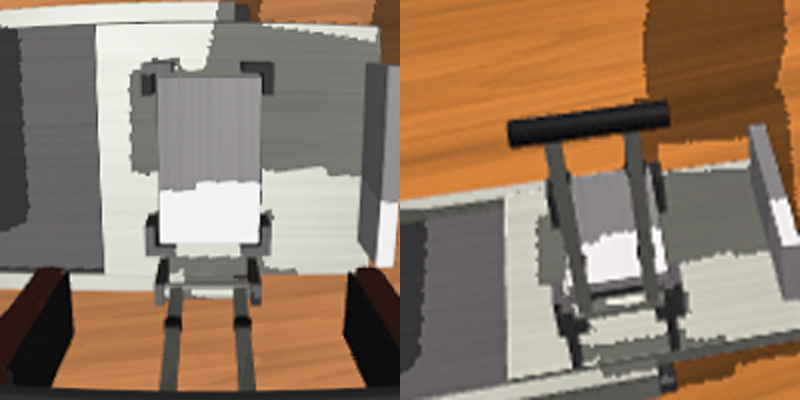

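```bash
python3 - <<'E'
from h import *
np.set_printoptions(precision=2,suppress=True)
t=np.radians(-8);yv=np.array([np.cos(t),np.sin(t),0]);xv=np.array([np.sin(t),-np.cos(t),0])
H=np.array([590,-138.2,66])+77*yv
def bar(fn,uv):
    o,v=ray(fn,uv);p=o+v*((H-o)@xv)/(v@xv);d=p-H;print(p,'r',np.hypot(d@yv,d[2]),'a',np.arctan2(d[2],-(d@yv)))
bar('scene7',(234-65+(589+.5-400)*.325-.5,229-65+122.5*.325-.5))
print('H',H);go(H-(-56)*yv+np.array([0,0,150]),172)
E
```

```text
[ 624.3  -143.02  168.03] r 110.47464377087238 a 1.1772455018853496
H [ 666.25 -148.92   66.  ]
[ 590.6 -137.   246.1] shift [-132.6   -1.4   29.8] rot [ 0. -0.  0.] F [ 1.2  0.3 -0.5] w 79.2 t 11.4
```

```bash
python3 - <<'E'
from h import *
np.set_printoptions(precision=2,suppress=True)
t=np.radians(-8);yv=np.array([np.cos(t),np.sin(t),0]);H=np.array([666.25,-148.92,66])
s=(234-65+189.5*.325-.5,229-65+122.5*.325-.5);tp=(235+626.5/4-.5,135+58.5/4-.5)
for a in np.arange(1.55,1.95,.05):
    p=H-152*np.cos(a)*yv+[0,0,152*np.sin(a)]
    print(round(a,2),p,proj('scene7',p)-s,proj('top0',p)-tp)
print(tri([('scene7',s),('top0',tp)]))
E
```

```text
1.55 [ 663.12 -148.48  217.97] [ -2.3  -10.04] [-1.95 10.74]
1.6 [ 670.65 -149.54  217.94] [-2.   -7.09] [-1.49  7.58]
1.65 [ 678.16 -150.59  217.52] [-1.65 -3.89] [-1.05  4.49]
1.7 [ 685.64 -151.65  216.73] [-1.27 -0.43] [-0.65  1.45]
1.75 [ 693.08 -152.69  215.57] [-0.86  3.27] [-0.28 -1.5 ]
1.8 [ 700.45 -153.73  214.02] [-0.4   7.21] [ 0.05 -4.37]
1.85 [ 707.73 -154.75  212.11] [ 0.09 11.38] [ 0.34 -7.15]
1.9 [ 714.91 -155.76  209.84] [ 0.61 15.76] [ 0.6  -9.81]
[ 688.92 -151.56  218.33]
```

```bash
python3 -m jog '{"delta_rot":[[0,0,0],[0,0,0],[0,0,0],[0,0,0],[0,0,0]],"translation":[[0,0,-30],[-35,-1,-35],[-75,-1,-35],[-115,-1,-35],[-137,-1,-35]],"hand":[-1,-1,-1,-1,-1]}'
python3 -m jog '{"delta_rot":[[0,0,0],[0,0,0],[0,0,0],[0,0,0],[0,0,0]],"translation":[[0,0,10],[0,0,40],[0,0,70],[0,0,70],[0,0,70]],"hand":[-1,-1,-1,-1,-1]}'
python3 - <<'E'
from h import *
t=np.radians(-8);yv=np.array([np.cos(t),np.sin(t),0]);H=np.array([666.25,-148.92,66])
for u,z in[(-41,210),(-21,212),(9,210)]: go(H-u*yv+np.array([0,0,z-66]),172)
E
```

```text
t: 11.9
ee_pos: [728.4, -157.2, 279.0]
orientation: [-0.217, -3.131, -0.001]
ft_force: [0.3, 0.4, -0.4]
width: 42.2
t: 12.4
ee_pos: [725.4, -156.9, 210.7]
orientation: [-0.218, -3.131, -0.001]
ft_force: [-0.2, 0.8, 0.1]
width: 2.7
[ 725.4 -156.9  210.7] shift [18.7 -0.3  0.8] rot [ 0.    -0.004  0.001] F [-0.2  0.8  0.1] w 2.7 t 12.4
[ 725.4 -156.9  210.7] shift [38.7 -0.3 -1.2] rot [ 0.    -0.004  0.001] F [-0.2  0.8  0.1] w 2.7 t 12.4
[ 725.4 -156.9  210.7] shift [68.7 -0.3  0.9] rot [ 0.    -0.004  0.001] F [-0.2  0.8  0.1] w 2.7 t 12.4
```

```bash
python3 -m jog '{"delta_rot":[[0,0,0],[0,0,0],[0,0,0],[0,0,0],[0,0,0]],"translation":[[10,0,0],[20,0,-1],[30,0,-1],[40,0,-1],[50,0,-1]],"hand":[-1,-1,-1,-1,-1]}'
python3 -m jog '{"delta_rot":[[0,0,0],[0,0,0],[0,0,0],[0,0,0],[0,0,0]],"translation":[[10,0,1],[20,0,2],[29,0,5],[39,0,8],[48,0,11]],"hand":[-1,-1,-1,-1,-1]}'
python3 - <<'E'
from h import *
t=np.radians(-8);yv=np.array([np.cos(t),np.sin(t),0]);H=np.array([666.25,-148.92,66])
for u,z in[(38,202),(65,188),(83,174),(94,164)]: go(H-u*yv+np.array([0,0,z-66]),172)
E
```

```text
t: 12.9
ee_pos: [677.0, -150.2, 214.3]
orientation: [0.218, 3.132, -0.001]
ft_force: [2.3, -0.2, 0.6]
width: -0.1
t: 13.4
ee_pos: [628.7, -143.4, 201.6]
orientation: [-0.218, -3.133, -0.0]
ft_force: [0.4, 0.4, 1.1]
width: 0.6
[ 628.7 -143.4  201.6] shift [ 0.  -0.3 -0.4] rot [ 0.    -0.001  0.001] F [0.4 0.4 1.1] w 0.6 t 13.4
[ 628.7 -143.4  201.6] shift [27.  -0.2 13.6] rot [ 0.    -0.001  0.001] F [0.4 0.4 1.1] w 0.6 t 13.4
[ 628.7 -143.4  201.6] shift [45.  -0.2 27.6] rot [ 0.    -0.001  0.001] F [0.4 0.4 1.1] w 0.6 t 13.4
[ 628.7 -143.4  201.6] shift [56.  -0.2 37.6] rot [ 0.    -0.001  0.001] F [0.4 0.4 1.1] w 0.6 t 13.4
```

```bash
python3 -m jog '{"delta_rot":[[0,0,0],[0,0,0],[0,0,0],[0,0,0],[0,0,0]],"translation":[[13,0,6],[27,0,13],[36,0,20],[45,0,27],[54,0,36]],"hand":[-1,-1,-1,-1,-1]}'
python3 - <<'E'
from h import *
go((577,-140,200),172)
s=snap('scene','scene8');t=snap('top','top8')
u,v=proj('scene8',(600,-145,130)).astype(int);print(u,v)
B=cv2.resize(s[v-65:v+65,u-65:u+65,::-1],(400,400),interpolation=cv2.INTER_CUBIC)
u,v=proj('top8',(600,-145,130)).astype(int);print(u,v)
A=cv2.resize(t[v-50:v+50,u-50:u+50,::-1],(400,400),interpolation=cv2.INTER_CUBIC)
cv2.imwrite('pics/c8.png',np.hstack([A,B]))
E
```

```text
t: 13.9
ee_pos: [575.9, -136.0, 165.7]
orientation: [0.218, 3.134, -0.0]
ft_force: [1.1, -0.8, 1.3]
width: 0.6
[ 575.9 -136.   165.7] shift [ -1.7  -3.8 -34.3] rot [-0.     0.     0.001] F [ 1.1 -0.8  1.3] w 0.6 t 13.9
228 212
381 192
```

View pics/c8.png

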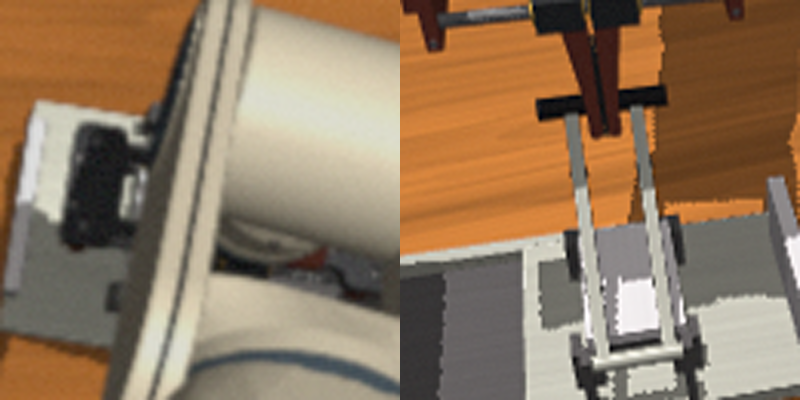

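```bash
python3 -m jog '{"delta_rot":[[0,0,0],[0,0,0],[0,0,0],[0,0,0],[0,0,0]],"translation":[[-5,0,-5],[-5,0,-40],[20,0,-40],[25,0,-40],[25,0,-40]],"hand":[-1,-1,-1,-1,-1]}'
python3 - <<'E'
from h import *
t=np.radians(-8);yv=np.array([np.cos(t),np.sin(t),0]);H=np.array([666.25,-148.92,66])
for u,z in[(116,171),(133,146)]: go(H-u*yv+np.array([0,0,z-66]),172)
E
```

```text
t: 14.5
ee_pos: [551.5, -132.6, 206.4]
orientation: [-0.218, -3.134, -0.0]
ft_force: [0.0, -0.3, -0.8]
width: 0.3
[ 551.5 -132.6  206.4] shift [ 0.1 -0.2 35.4] rot [ 0.    -0.     0.001] F [ 0.  -0.3 -0.8] w 0.3 t 14.5
[ 551.5 -132.6  206.4] shift [17.  -0.2 60.4] rot [ 0.    -0.     0.001] F [ 0.  -0.3 -0.8] w 0.3 t 14.5
```

```bash
python3 -m jog '{"delta_rot":[[0,0,0],[0,0,0],[0,0,0],[0,0,0],[0,0,0]],"translation":[[0,0,20],[0,0,35],[9,0,47],[17,0,60],[24,0,74]],"hand":[-1,-1,-1,-1,-1]}'
python3 -m jog '{"delta_rot":[[0,0,0],[0,0,0],[0,0,0],[0,0,0],[0,0,0]],"translation":[[3,0,7],[5,0,14],[7,0,22],[9,0,29],[10,0,37]],"hand":[-1,-1,-1,-1,-1]}'
python3 -m jog '{"delta_rot":[[0,0,0],[0,0,0],[0,0,0],[0,0,0],[0,0,0]],"translation":[[1,0,5],[1,0,10],[1,0,15],[1,0,19],[1,0,19]],"hand":[-1,-1,-1,-1,-1]}'
python3 - <<'E'
from h import *
t=np.radians(-8);yv=np.array([np.cos(t),np.sin(t),0]);H=np.array([666.25,-148.92,66])
for u,z in[(152,73)]: go(H-u*yv+np.array([0,0,z-66]),172)
E
```

```text
t: 15.0
ee_pos: [528.3, -129.4, 131.3]
orientation: [-0.218, -3.134, -0.0]
ft_force: [-0.6, -0.2, 0.7]
width: 0.4
t: 15.5
ee_pos: [518.2, -128.0, 94.9]
orientation: [0.218, 3.133, -0.0]
ft_force: [0.2, -0.6, 1.4]
width: 0.7
t: 16.0
ee_pos: [516.7, -127.7, 75.7]
orientation: [-0.218, -3.133, -0.0]
ft_force: [-0.9, -0.5, 0.3]
width: 0.2
[ 516.7 -127.7   75.7] shift [ 1.  -0.2  2.7] rot [ 0.    -0.001  0.001] F [-0.9 -0.5  0.3] w 0.2 t 16.0
```

```bash
python3 -m jog '{"delta_rot":[[0,0,0],[0,0,0],[0,0,0],[0,0,0],[0,0,0]],"translation":[[0,0,1],[0,0,2],[0,0,3],[0,0,3.5],[0,0,3.5]],"hand":[-1,-1,-1,-1,-1]}'
python3 -m jog '{"delta_rot":[[0,0,0],[0,0,0],[0,0,0],[0,0,0],[0,0,0]],"translation":[[0,0,0.5],[0,0,1],[0,0,1.5],[0,0,2],[0,0,2]],"hand":[-1,-1,-1,-1,-1]}'
```

```text
t: 16.5
ee_pos: [517.1, -127.9, 73.1]
orientation: [0.218, 3.134, -0.0]
ft_force: [-1.8, 1.0, 5.1]
width: 0.6
t: 17.0
ee_pos: [517.2, -127.9, 72.3]
orientation: [0.218, 3.133, -0.0]
ft_force: [-5.0, 1.9, 19.4]
width: 0.8
```

```bash
python3 -m jog '{"delta_rot":[[0,0,0],[0,0,0],[0,0,0.1],[0,0,0.25],[0,0,0.4]],"translation":[[0,0,-30],[0,0,-70],[0,0,-100],[0,20,-110],[0,50,-110]],"hand":[-1,-1,-1,-1,-1]}'
python3 -c "
from h import *
go((609.8,2.6,170),82)"
```

```text
t: 17.5
ee_pos: [525.3, -78.9, 183.0]
orientation: [0.848, 3.02, 0.0]
ft_force: [0.2, 0.4, -0.4]
width: 0.6
[525.3 -78.9 183. ] shift [-29.7 113.6  13.3] rot [0.004 0.003 1.163] F [ 0.2  0.4 -0.4] w 0.6 t 17.5
```

```bash
python3 -m jog '{"delta_rot":[[0,0,0.14],[0,0,0.28],[0,0,0.42],[0,0,0.56],[0,0,0.7]],"translation":[[0,25,0],[0,50,0],[-10,75,0],[-20,100,0],[-30,113,0]],"hand":[-1,-1,-1,-1,-1]}'
python3 -m jog '{"delta_rot":[[0,0,0.14],[0,0,0.28],[0,0,0.42],[0,0,0.463],[0,0,0.463]],"translation":[[0,0,0],[0,0,0],[0,0,0],[0,0,0],[0,0,0]],"hand":[-1,-1,-1,-1,-1]}'
python3 - <<'E'
from h import *
go((609.8,2.6,55),82)
s=snap('scene','scene9');t=snap('top','top9');w=snap('wrist','wrist9')
u,v=proj('scene9',(590,-130,60)).astype(int);print(u,v)
B=cv2.resize(s[v-65:v+65,u-65:u+65,::-1],(400,400),interpolation=cv2.INTER_CUBIC)
cv2.imwrite('pics/c9.png',np.hstack([cv2.resize(w[0:240,120:520,::-1],(400,240)),np.zeros((240,0,3),np.uint8)]))
A=cv2.copyMakeBorder(w[20:340,120:520,::-1],0,80,0,0,0)
cv2.imwrite('pics/c9.png',np.hstack([A,B]))
E
```

```text
t: 18.0
ee_pos: [608.8, 4.9, 180.7]
orientation: [1.829, 2.554, 0.001]
ft_force: [-0.7, -0.6, -0.0]
width: 0.2
t: 18.5
ee_pos: [607.5, 3.4, 180.5]
orientation: [-2.362, -2.071, 0.0]
ft_force: [-0.0, -0.3, -0.9]
width: 0.4
[607.5   3.4 180.5] shift [ -0.4   2.4 125.5] rot [-0.     0.     0.008] F [-0.  -0.3 -0.9] w 0.4 t 18.5
239 234
```

View pics/c9.png

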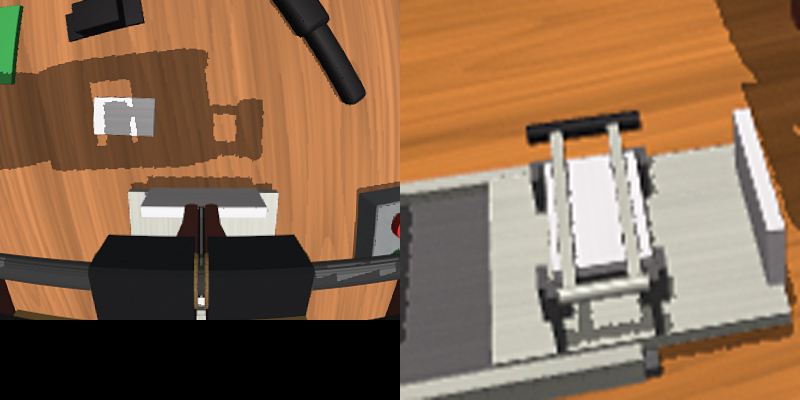

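```bash
python3 - <<'E'
from h import *
np.set_printoptions(precision=1,suppress=True)
for p in[(260,227),(388,227)]: print(onz('wrist9',p,76))
t=np.radians(-8);yv=np.array([np.cos(t),np.sin(t),0]);H=np.array([666.25,-148.92,66])
p=H-152*yv; print('bar down expected px',(proj('scene9',p)-[239-65,234-65])/.325)
E
python3 -m jog '{"delta_rot":[[0,0,0.008],[0,0,0.008],[0,0,0.008],[0,0,0.008],[0,0,0.008]],"translation":[[0,1,35],[0,1,75],[0,1,105],[0,1,122],[0,1,127]],"hand":[-1,-1,-1,-1,-1]}'
```

```text
[546.4 -21.3  76. ]
[665.  -36.8  76. ]
bar down expected px [180.3 125.4]
t: 19.15
ee_pos: [607.1, 3.2, 51.4]
orientation: [-2.368, -2.061, 0.004]
ft_force: [-0.5, -0.0, -0.1]
width: 0.6
```

```bash
python3 -m jog '{"delta_rot":[[0,0,0],[0,0,0],[0,0,0],[0,0,0],[0,0,0]],"translation":[[-8,0,0],[-15,0,0],[-20,0,0],[-25,0,0],[-32,0,0]],"hand":[-1,-1,-1,-1,-1]}'
python3 -m jog '{"delta_rot":[[0,0,0],[0,0,0],[0,0,0],[0,0,0],[0,0,0]],"translation":[[-10,0,0],[-20,0,0],[-30,0,0],[-40,0,0],[-50,0,0]],"hand":[-1,-1,-1,-1,-1]}'
python3 -m jog '{"delta_rot":[[0,0,0],[0,0,0],[0,0,0],[0,0,0],[0,0,0]],"translation":[[-10,0,0],[-20,0,0],[-30,0,0],[-40,0,0],[-50,0,0]],"hand":[-1,-1,-1,-1,-1]}'
python3 -c "
from h import *
go((605.6-.139*150+1.4,-27.1-148.5+10,50),82)"
```

```text
t: 19.65
ee_pos: [605.1, -28.6, 54.9]
orientation: [2.369, 2.061, 0.003]
ft_force: [0.9, 3.6, 2.8]
width: 0.4
t: 20.15
ee_pos: [597.3, -79.0, 53.7]
orientation: [2.37, 2.061, 0.0]
ft_force: [2.7, 3.5, 1.5]
width: 0.0
t: 20.65
ee_pos: [590.3, -128.4, 53.6]
orientation: [2.37, 2.062, 0.0]
ft_force: [4.0, 3.1, 1.2]
width: 0.5
[ 590.3 -128.4   53.6] shift [-37.5   1.1   3.6] rot [ 0.    -0.     0.001] F [4.  3.1 1.2] w 0.5 t 20.65
```

```bash
python3 -m jog '{"delta_rot":[[0,0,0],[0,0,0],[0,0,0],[0,0,0],[0,0,0]],"translation":[[-8,0,0],[-16,0,0],[-24,0,0],[-30,0,0],[-36,0,0]],"hand":[-1,-1,-1,-1,-1]}'
python3 -m jog '{"delta_rot":[[0,0,0],[0,0,0],[0,0,0],[0,0,0],[0,0,0]],"translation":[[-3,0,0],[-6,0,0],[-9,0,0],[-11,0,0],[-13,0,0]],"hand":[-1,-1,-1,-1,-1]}'
```

```text
t: 21.15
ee_pos: [585.1, -163.6, 53.6]
orientation: [-2.37, -2.062, 0.0]
ft_force: [3.4, 3.9, 2.3]
width: 0.4
t: 21.65
ee_pos: [583.3, -176.1, 53.6]
orientation: [-2.37, -2.062, 0.0]
ft_force: [2.2, 3.0, -0.3]
width: 0.3
```

```bash
python3 -m jog '{"delta_rot":[[0,0,0],[0,0,0],[0,0,0],[0,0,0],[0,0,0]],"translation":[[-2,0,0],[-4,0,0],[-6,0,0],[-8,0,0],[-8,0,0]],"hand":[-1,-1,-1,-1,-1]}'
```

```text
t: 22.15
ee_pos: [582.1, -184.3, 53.6]
orientation: [-2.37, -2.062, 0.001]
ft_force: [0.0, 0.5, 0.1]
width: 0.5
```

```bash
python3 -m jog '{"delta_rot":[[0,0,0],[0,0,0],[0,0,0],[0,0,0],[0,0,0]],"translation":[[-1,0,0],[-2,0,0],[-2.5,0,0],[-3,0,0],[-3,0,0]],"hand":[-1,-1,-1,-1,-1]}'
```

```text
t: 22.65
ee_pos: [581.7, -187.0, 53.6]
orientation: [-2.37, -2.062, 0.001]
ft_force: [0.5, 2.6, -0.6]
width: 0.5
```

```bash
python3 -m jog '{"delta_rot":[[0,0,0],[0,0,0],[0,0,0],[0,0,0],[0,0,0]],"translation":[[-1,0,0],[-2,0,0],[-3,0,0],[-4,0,0],[-4,0,0]],"hand":[-1,-1,-1,-1,-1]}'
```

```text
t: 23.15
ee_pos: [581.7, -187.5, 53.6]
orientation: [-2.368, -2.058, -0.004]
ft_force: [4.1, 20.2, 2.4]
width: 0.5
```

```bash
python3 -m jog '{"delta_rot":[[0,0,0],[0,0,0],[0,0,0],[0,0,0],[0,0,0]],"translation":[[-1,0,0],[-2,0,0],[-3,0,0],[-4,0,0],[-4,0,0]],"hand":[-1,-1,-1,-1,-1]}'
```

```text
t: 23.65
ee_pos: [581.6, -187.6, 53.7]
orientation: [-2.367, -2.055, -0.009]
ft_force: [7.8, 40.1, 4.0]
width: 0.7
```

```bash
python3 -m jog '{"delta_rot":[[0,0,0],[0,0,0],[0,0,0],[0,0,0],[0,0,0]],"translation":[[6,0,0],[20,0,0],[50,0,0],[80,0,-20],[120,0,-50]],"hand":[-1,-1,-1,-1,-1]}'
python3 -m jog '{"delta_rot":[[0,0,0],[0,0,0],[0,0,0],[0,0,0],[0,0,0]],"translation":[[30,0,-30],[60,0,-60],[90,0,-90],[90,0,-90],[90,0,-90]],"hand":[-1,-1,-1,-1,-1]}'
python3 - <<'E'
from h import *
go((0,0,0))
s=snap('scene','scene10');t=snap('top','top10')
A=cv2.resize(s[150:350,20:320,::-1],(800,533),interpolation=cv2.INTER_CUBIC)
cv2.imwrite('pics/c10.png',A)
a=cv2.imread('pics/top0.png')
for n,(x0,y0,x1,y1) in dict(flange=(185,200,225,240),scanner=(250,125,315,165)).items():
    print(n,np.abs(a[y0:y1,x0:x1].astype(int)-t[y0:y1,x0:x1,::-1]).mean())
E
```

```text
t: 24.15
ee_pos: [596.2, -75.8, 102.7]
orientation: [-2.371, -2.058, 0.004]
ft_force: [0.9, 0.9, 0.4]
width: 0.3
t: 24.65
ee_pos: [610.2, 13.3, 194.2]
orientation: [2.368, 2.062, 0.001]
ft_force: [-0.4, -0.0, -0.1]
width: 0.4
[610.2  13.3 194.2] shift [ -96.9 -602.9  193.3] F [-0.4 -0.  -0.1] w 0.4 t 24.65
flange 6.479583333333333
scanner 58.90576923076923
```

```bash
python3 - <<'E'
from h import *
np.set_printoptions(precision=1,suppress=True)
a=cv2.imread('pics/scene0.png').astype(int);b=cv2.imread('pics/scene10.png')
for n,(x0,y0,x1,y1) in dict(flange=(393,165,435,200),scanner=(362,243,427,308)).items():
    print(n,np.abs(a[y0:y1,x0:x1]-b[y0:y1,x0:x1]).mean())
t=np.radians(-8);yv=np.array([np.cos(t),np.sin(t),0]);xv=np.array([np.sin(t),-np.cos(t),0])
H=np.array([666.25,-148.92,66])
for q in(160,165,170,175):
    print(q,'bar ends px',proj('scene10',H-152*yv+xv*(q-38)),proj('scene10',H-152*yv+xv*(q+38)),'panel top',proj('scene10',np.array([605.6,-27.1,76])+xv*q))
g=b.max(2)
# dark blob near bar
x0,y0=120,170;r=(g[y0:270,x0:240]<60).astype(np.uint8)
n,l,st,c=cv2.connectedComponentsWithStats(r)
for i in range(1,n):
    if st[i,4]>25: print(st[i][:2]+[x0,y0],st[i][2:],c[i]+[x0,y0])
E
```

```text
flange 4.285487528344671
scanner 3.55163708086785
160 bar ends px [171.8 217.9] [131.8 223.3] panel top [209.3 233.5]
165 bar ends px [169.2 218.3] [129.1 223.7] panel top [206.6 233.9]
170 bar ends px [166.6 218.6] [126.4 224. ] panel top [203.8 234.3]
175 bar ends px [164. 219.] [123.7 224.4] panel top [201.1 234.7]
[120 170] [ 11  22 134] [125.  179.2]
[127 197] [ 10  20 103] [131.6 207.7]
[135 217] [ 31  10 166] [150.3 221.1]
[162 229] [ 8 17 87] [165.8 237.1]
[125 235] [ 5 12 36] [126.9 239.4]
[208 237] [  5  33 116] [209.9 253.2]
```

```bash
python3 -c "
from h import *
print(ctrl.close_job())"
```

```text
the job is handed in; nothing more can be done
None
```

I laid the plate in the nest, swung the hold-down frame down onto it, then pushed the tray home, and handed the job in at about 25 s.

- **Plate:** I lowered it until it touched and released it only once it was supported. A picture after release showed it seated flat between all four locators.
- **Frame:** I pressed the bar down until the force rose to 19 N, with the fingertips on top of the bar at z = 72 mm. In the picture taken next it was level, and its position matched the expected fully-down position to about 1 mm.
- **Tray:** It stopped against the end stop after about 170 mm of travel. The force there rose to 40 N, measured at the closed fingertips, with no further movement. The final scene picture puts the bar where it should be with the tray home and the frame down.
- **Bystanders:** The flange and scanner look unchanged in the scene camera.
- **End state:** The arm was clear and the force reading was about zero.

Checks that failed or disagreed:
- The top camera's before/after comparison of the scanner area showed a large change. I put that down to the arm being in the way, because the scene camera showed no change there.
- An early pose estimate of the gripped plate from the scene camera disagreed with the wrist camera, and I discarded it.
- My last picture could not be viewed because the picture limit was reached, so the final check was made on pixel values only.

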